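# Unlock the gas-sampling plunger and hold it drawn to its ring

### The job

On the gas-sampling stand, swing the red-knobbed lock lever off the plunger and into the green-marked notch, letting the plunger stay down until that is done. Then draw the plunger straight up by its blue handle, without wrenching it sideways in the barrel or pulling it out, until the red ring on it is level with the barrel's top rim, and finish while still holding it there, with the lever still in the green notch. Leave the beaker, the rubber bung and the bottles around it where they stand.

Things in the scene. Friction and masses are not known exactly. Their poses are not given: they have to be found in the camera images.
- stand: gas-sampling stand, fixed to the table: white base plate 150 x 230 x 15 mm, an upright clear barrel (outside 43 mm, bore 27.4 mm, floor of the bore 15 mm and rim 120 mm above the table), a lever post and a dark grey quadrant plate with four notch marks on its rim (one on a green stripe; top 124 mm above the table). Origin on the table under the barrel's axis; z up, y towards the lever's pivot (60 mm away)
- barrel_rim (a point): centre of the barrel's open top, 120 mm above the table; z up along the bore, x and y as the stand's
- lock_lever (a joint): angle of the lock lever about its upright pivot, rad, growing anticlockwise seen from above; range -0.1 to 1.4. About 0 to 0.2: its steel tab lies over the plunger's collar and blocks it; 0.9: the knob end lies in the green-marked notch, the plunger is free. It carries on past the notch to 1.4 and does not snap in: a friction hinge, about 1.5 N at the knob, keeps it where it is left
- lever_pivot (a point): point on the lever's upright pivot axis, at the height of the knob's middle (158 mm above the table)
- lever_knob (a point): grip point on the lever's red knob, an upright round peg 18 mm across, from 136 to 172 mm above the table, 85 mm from the pivot axis; this point is on the peg's axis, 158 mm above the table. The flat steel lever arm under it has its top at 136 mm
- run_notch (a point): where the knob's grip point is when the lever is in the green-marked notch (lever angle 0.9)
- plunger_grip (a point): centre of the plunger's blue handle, a block 22 mm along its x, 44 mm along its y and 30 mm high, standing upright over the barrel; z up the plunger. The handle's lower face is 34 mm above the barrel's rim while the plunger is down; between it and the collar is a 14 mm stem. The whole plunger weighs about 0.2 to 0.35 kg
- plunger_ring (a point): centre of the red ring (6 mm high) round the plunger's white rod (25 mm across, 1.2 mm play all round in the bore). The ring's middle is 94 mm below the handle's centre and 45 mm below the underside of the blue collar (40 mm across, 6 mm thick), which rests on the barrel's rim while the plunger is down; the rod ends 47 mm below the ring's middle
- plunger: the whole plunger (rod, ring, collar, stem, handle); origin at the centre of the rod's lower end, z up the rod
- beaker: glass beaker, 68 mm across, 88 mm high, near the stand; origin under its centre; leave alone
- dropper_bottle: small amber bottle, 36 mm across, 75 mm high, near the stand; origin under its centre; leave alone
- bung: black rubber bung, 36 mm across, 28 mm high, near the stand; origin under its centre; leave alone
- wash_bottle: white wash bottle with red cap, 66 mm across, 170 mm high; origin under its centre; leave alone
Not all that is in view belongs to the job. What is shaped like the plunger but grey is not meant.

How it is judged:
By the outcome, as a careful person would: the job done as asked, in the order asked, and still so for the second after the job is handed in, while the arm keeps its last pose, push and grip.
It also fails if it takes over 48 s, if anything falls off the work surface, if the arm or the gripper's body presses on something with over 40 N, if the wrist force passes 120 N, or if a joint passes its speed limit or range.

### The arm

A 6-joint arm with a two-finger parallel gripper is mounted at the origin on the work surface. World frame = base frame: x ahead of the robot, y to its left, z up, the work surface at z = 0. Lengths are in m, angles in rad, forces in N, time in s.
With the tool pointing down it reaches from about 0.35 to 0.925 m from the base axis. Payload 6.4 kg.
Tool frame: the origin (TCP) lies at the very end of the fingers, on their centre line; the grasp point (between the pads) lies 19 mm behind it (grip_point_offset is the distance from the TCP to the grasp point, in m); z points along the fingers, y is the line along which they close (so a half turn about z gives the same grasp; the last joint's range is limited). The gripper opens to 85 mm and grips with 20 to 120 N. Pads are 22 mm wide; open, the fingers measure 114 mm over their backs; the gripper's body (76 mm by 85 mm) begins 54 mm behind the grasp point. The pads swing forward as they close: fully open they stand 13 mm farther back than shut.
Start: joints at [0.958, 0.245, 1.558, -0, 1.339, -0.174], TCP at [0.276, 0.588, 0.231] pointing down, gripper open.
Joint ranges: [-3.13, 3.13], [-1.02, 2.26], [0.13, 2.54], [-0.95, 4.09], [0.21, 2.88], [-2.74, 2.74]. Speed limits (rad/s): [2.57, 2.57, 3.14, 3.14, 3.14, 3.14].

### API

Orientations are given as a unit quaternion [x, y, z, w].
In Python, from bench import * gives the robot as it stands.
- The arm moves only by the tool apply_moves, never from a script. Its argument "increments" is a list of rows, each a list of 2 entries, a list of its own where there are three numbers: the shift along the tool's x, y, z in mm, then the turn, a rotation vector about the tool's x, y, z in degrees. A call has 1 to 12 rows; each row is the pose to reach, as a shift and turn from the pose commanded when the call began, along the tool's axes at that moment; what a row does not reach only later rows make up. A row lasts 1/12 s, in which the tool goes at most 41.7 mm and 7.16 degrees, less where a joint would pass 70% of its speed; a pose out of reach is approached as far as the arm can. A call with a gripper value outside its range is refused whole. "hand" is the closure, from 0 (fully open) to 1 (shut), set as the call begins (left out, the last holds). The fingers move at their own pace and stop on an object; "force" is the grip in N (left out, the last holds). Time passes only in rows, so rows that repeat a pose let the fingers close. It gives the time, the measured TCP pose, the force, the opening and the grip force at its end, in the units of the state.
- read_state(): the state, without advancing time (a new reading comes with each control period).
- get_image(name): name is "scene" or "top" or "wrist"; returns the picture (480x640x3 uint8, red, green, blue); there is no depth.
- camera_params(name): a dict with "camera_matrix" (3x3 intrinsics, pixels), "k1" (the pictures are not rectified: a ray, as slopes to the right and down, at radius r is drawn at 1 + k1 r^2 times it, then the intrinsics apply), "extrinsics" (4x4, takes a point from camera to world coordinates). Camera axes: x right, y up, looking along -z (the intrinsics and any distortion apply to the point x, -y, -z); pixel columns grow to the right and rows downward; lengths in m; the calibration is good to about 2 mm. A picture is of the moment at which its call begins: read the wrist's pose just before it. camera_params takes no time and is no camera call; for the wrist camera it gives the pose at the moment of the call.
- close_job(): hands the job in; it is judged then, once.
Trained networks look in the newest picture that a camera, given by its name, has taken for a name from the list of things; names that differ only in an ending like _2 or _b are one class to them, and where a whole thing is asked for, a point or a joint stands for the part that bears it (a point fixed in the world has none). Each returns a list of dicts, best first, with "p" (0 to 1); they miss things now and then, are a little off and sometimes report something else, mostly with a low value. They report only what shows in the picture. A call takes as long as a camera call. They do not tell look-alikes from the thing itself.
- look_for(target, camera): "at" ([x, y, z] in m, in the coordinates of the camera as it stood for that picture, good to about 4 mm: the middle of the surface that is visible of it).
- regions_of(target, camera): "mask" (480x640 bool, what is visible of it).
- place_of(target, camera): "at" ([x, y, z] in m, in the coordinates of the camera as it stood for that picture, good to about 4 mm: a listed point, or the origin of a listed thing).
The state is a dict: "time_s": time; "joint_positions": joint angles; "joint_vel": joint speeds; "joint_torque": joint torques, N m; "eef_pos": TCP position; "tool_rot": TCP orientation; "force": force on the tool from outside, world axes, zero at the start; "ft_torque": the same for the moment, N m; "gripper_width": opening from 0.0 (shut) to 1.0 (fully open); "grasp_force": force on a finger pad.
Only numpy, scipy, OpenCV 4.12 (cv2) and the standard library are available. Lean on these libraries where they do the work, as an engineer would, in place of code of your own. Each camera call takes 0.05 s, during which the arm holds its last target. There are 200 camera calls.

## Working session

There is one attempt and no reset: what is moved stays moved. The work goes in short steps, Python scripts to look and compute and a tool call to move; the robot and the scene stay as the last step left them, time stands still between calls to the robot, and variables do not carry over. Pictures are saved under pics/ and viewed, at most 10 in all, crops included, and the job is handed in when it is done.

Besides the shell and the picture viewer there is one more tool, called after "Emit:" as name([rows], argument=value, ...), one row to a line, values as JSON. apply_moves: Moves the arm, as the interface text tells. Its arguments: {"type":"object","properties":{"increments":{"type":"array"},"hand":{"type":"number"},"force":{"type":"number"}},"required":["increments"]}

```bash
mkdir -p pics; cat > h.py <<'E'
from bench import *
import numpy as np, cv2
from scipy.spatial.transform import Rotation as R
def world(cam,p):
    E=np.array(camera_params(cam)["extrinsics"]); return E[:3,:3]@np.array(p)+E[:3,3]
def proj(cam,p):
    c=camera_params(cam);E=np.array(c["extrinsics"]);q=E[:3,:3].T@(np.array(p)-E[:3,3])
    s=np.array([q[0]/-q[2],-q[1]/-q[2]]);s=s*(1+c["k1"]*(s@s));K=np.array(c["camera_matrix"])
    return (K@[s[0],s[1],1])[:2]
def ray(cam,uv):
    c=camera_params(cam);E=np.array(c["extrinsics"]);K=np.array(c["camera_matrix"])
    s=cv2.undistortPoints(np.array([[uv]],float),K,np.array([c["k1"],0,0,0,0.]))[0,0] if c["k1"] else np.linalg.solve(K,[*uv,1])[:2]
    return E[:3,3],E[:3,:3]@np.array([s[0],-s[1],-1])
def atz(cam,uv,z):
    o,d=ray(cam,uv); return o+d*(z-o[2])/d[2]
def totool(p):
    s=read_state(); return R.from_quat(s["tool_rot"]).inv().apply(np.array(p)-s["eef_pos"])*1000
E
python3 - <<'E'
from h import *
np.set_printoptions(precision=4,suppress=True)
for c in ["scene","top"]:
    im=get_image(c); cv2.imwrite(f"pics/{c}0.png",im[:,:,::-1])
    for t in ["barrel_rim","lever_pivot","lever_knob","run_notch","plunger_grip","plunger_ring","beaker","bung","dropper_bottle","wash_bottle","stand"]:
        print(c,t,[(round(d["p"],2),world(c,d["at"]).round(3).tolist(),proj(c,world(c,d["at"])).round().tolist()) for d in place_of(t,c)[:3]])
s=read_state();print(s["time_s"],s["eef_pos"],s["tool_rot"],R.from_quat(s["tool_rot"]).as_matrix())
E
```

```text
scene barrel_rim [(0.93, [0.602, 0.022, 0.122], [267.0, 213.0]), (0.51, [0.551, 0.144, 0.161], [342.0, 202.0])]
scene lever_pivot [(0.55, [0.606, 0.085, 0.153], [295.0, 213.0])]
scene lever_knob [(0.58, [0.598, 0.164, 0.156], [338.0, 224.0])]
scene run_notch [(0.59, [0.547, 0.142, 0.161], [342.0, 201.0])]
scene plunger_grip [(0.84, [0.475, -0.109, 0.143], [251.0, 149.0]), (0.72, [0.601, 0.021, 0.172], [265.0, 190.0]), (0.72, [0.74, -0.037, 0.138], [188.0, 241.0])]
scene plunger_ring [(0.85, [0.475, -0.111, 0.047], [255.0, 187.0]), (0.83, [0.738, -0.037, 0.046], [199.0, 278.0]), (0.58, [0.427, -0.038, 0.044], [296.0, 186.0])]
scene beaker [(0.72, [0.623, -0.096, 0.001], [220.0, 245.0])]
scene bung [(0.85, [0.694, 0.033, 0.005], [249.0, 293.0])]
scene dropper_bottle []
scene wash_bottle [(0.62, [0.473, 0.417, 0.001], [492.0, 295.0])]
scene stand [(0.73, [0.6, 0.025, -0.001], [275.0, 261.0])]
top barrel_rim [(0.66, [0.597, 0.025, 0.116], [373.0, 221.0]), (0.62, [0.599, 0.025, 0.168], [376.0, 217.0])]
top lever_pivot [(0.77, [0.601, 0.085, 0.158], [345.0, 216.0])]
top lever_knob [(0.93, 
[... 219 characters left out ...]
57, [0.474, -0.11, 0.14], [445.0, 281.0])]
top plunger_ring [(0.9, [0.427, -0.039, 0.046], [402.0, 305.0]), (0.73, [0.737, -0.037, 0.048], [397.0, 161.0]), (0.72, [0.479, -0.109, 0.051], [435.0, 280.0])]
top beaker [(0.86, [0.618, -0.101, 0.006], [425.0, 217.0])]
top bung [(0.75, [0.689, 0.035, 0.001], [363.0, 187.0])]
top dropper_bottle [(0.71, [0.694, 0.098, -0.005], [335.0, 185.0])]
top wash_bottle [(0.86, [0.471, 0.418, 0.002], [190.0, 286.0]), (0.45, [0.691, 0.1, -0.002], [334.0, 187.0])]
top stand [(0.86, [0.601, 0.024, -0.001], [369.0, 226.0])]
1.2 [0.2762 0.5884 0.2313] [ 0.2176  0.976  -0.      0.    ] [[-0.9053  0.4249  0.    ]
 [ 0.4249  0.9053 -0.    ]
 [-0.     -0.     -1.    ]]
```

```bash
python3 - <<'E'
import cv2
a=cv2.imread("pics/scene0.png")[110:330,150:450];b=cv2.imread("pics/top0.png")[120:330,250:470]
cv2.imwrite("pics/a.png",cv2.resize(a,None,fx=2.6,fy=2.6,interpolation=cv2.INTER_CUBIC))
cv2.imwrite("pics/b.png",cv2.resize(b,None,fx=2.8,fy=2.8,interpolation=cv2.INTER_CUBIC))
E
```

```text
(no output)
```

View pics/a.png

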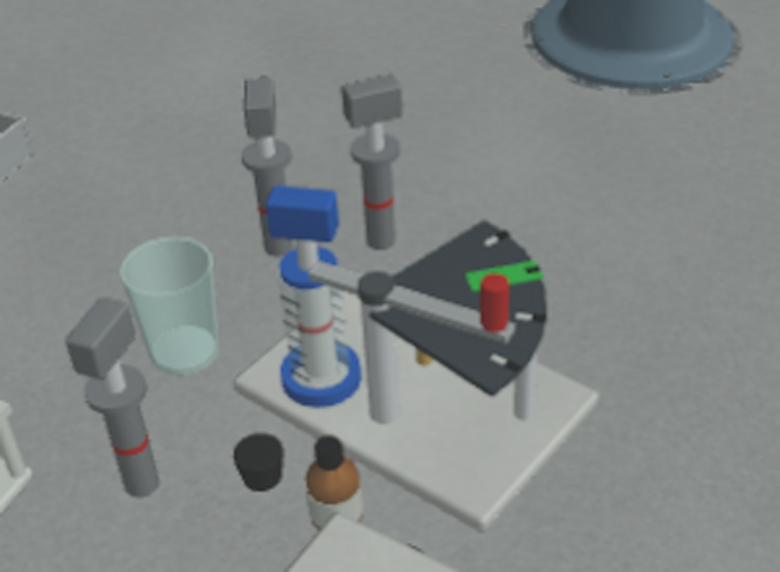

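View pics/b.png

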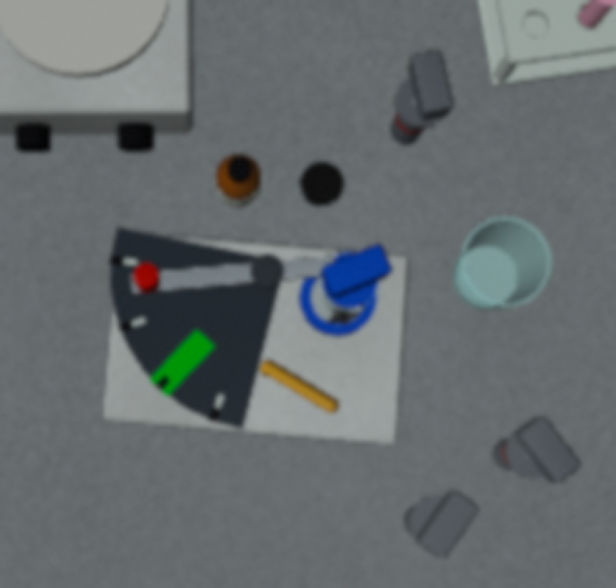

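The scene view shows the red knob at about (338,224) and the blue handle at (266,190). The lever lies near angle 0 and the green stripe is at about (342,201). The plunger itself stands in the barrel, and the grey look-alikes stand around it. In the top view the knob is at (301,218) and the green stripe at (316,249). The handle is turned relative to the plate. I'll refine these positions by colour.

```bash
python3 - <<'E'
from h import *
np.set_printoptions(precision=4,suppress=True)
im=cv2.imread("pics/top0.png");hsv=cv2.cvtColor(im,cv2.COLOR_BGR2HSV);H,S,V=hsv[...,0],hsv[...,1],hsv[...,2]
def cen(m,box):
    x0,y0,x1,y1=box;mm=np.zeros_like(m);mm[y0:y1,x0:x1]=m[y0:y1,x0:x1];ys,xs=np.nonzero(mm);return np.array([xs.mean(),ys.mean()]),len(xs),mm
red=((H<8)|(H>172))&(S>150)&(V>80)
c,n,_=cen(red,(285,200,320,235));print("knob",c,n,atz("top",c,.172),atz("top",c,.158))
g=(H>45)&(H<75)&(S>150)
c,n,m=cen(g,(290,225,340,270));pts=np.argwhere(m)[:,::-1].astype(np.float32);r=cv2.minAreaRect(pts)
print("green",c,n,[atz("top",p,.124)[:2] for p in cv2.boxPoints(r)])
# plate: bright base
pl=((S<30)&(V>150));_,n,m=cen(pl,(280,195,400,285));pts=np.argwhere(m)[:,::-1].astype(np.float32);r=cv2.minAreaRect(pts);print("plate",n,[atz("top",p,.015)[:2] for p in cv2.boxPoints(r)])
b=(H>105)&(H<128)&(S>150)
_,n,m=cen(b,(350,195,400,245));print("blue rim of base?",n)
E
```

```text
knob [301.7344 218.0469] 64 [0.5966 0.1675 0.172 ] [0.5985 0.168  0.158 ]
green [315.1259 248.4444] 270 [array([0.5319, 0.1679]), array([0.5666, 0.1328]), array([0.5514, 0.1179]), array([0.5168, 0.1531])]
plate 2202 [array([0.5078, 0.2046]), array([0.6505, 0.1919]), array([ 0.6287, -0.0327]), array([ 0.4865, -0.0168])]
blue rim of base? 504
```

Emit:
apply_moves([
  [[-30,-30,0],[0,0,7]],
  [[-65,-60,-2],[0,0,14]],
  [[-100,-90,-5],[0,0,21]],
  [[-130,-120,-10],[0,0,28]],
  [[-165,-150,-15],[0,0,35]],
  [[-200,-180,-20],[0,0,42]],
  [[-235,-205,-20],[0,0,43]],
  [[-270,-205,-20],[0,0,43]],
  [[-300,-205,-20],[0,0,43]],
  [[-330,-205,-20],[0,0,43]],
  [[-350,-205,-20],[0,0,43]],
  [[-350,-205,-20],[0,0,43]],
], hand=0)

```text
time_s: 2.2
eef_pos: [0.5089, 0.252, 0.2514]
tool_rot: [0.562, 0.827, 0.0, 0.001]
force: [0.1, 0.0, 0.5]
gripper_width: 1.0
grasp_force: 0.0
```

```bash
python3 - <<'E'
from h import *
im=get_image("wrist"); cv2.imwrite("pics/w1.png",im[:,:,::-1])
for t in ["barrel_rim","lever_pivot","lever_knob","run_notch","plunger_grip","stand","dropper_bottle","bung"]:
    print(t,[(round(d["p"],2),world("wrist",d["at"]).round(4).tolist(),proj("wrist",world("wrist",d["at"])).round().tolist()) for d in place_of(t,"wrist")[:3]])
E
```

```text
barrel_rim []
lever_pivot []
lever_knob [(0.67, [0.5991, 0.1752, 0.1596], [399.0, 382.0])]
run_notch [(0.89, [0.5388, 0.1444, 0.162], [312.0, 391.0])]
plunger_grip []
stand [(0.61, [0.6017, 0.0285, 0.0028], [329.0, 395.0]), (0.31, [0.598, 0.1752, 0.16], [398.0, 382.0])]
dropper_bottle [(0.66, [0.6944, 0.1031, -0.0031], [418.0, 369.0]), (0.42, [0.5414, 0.1415, 0.1587], [314.0, 392.0])]
bung [(0.42, [0.6881, 0.0378, 0.0028], [392.0, 409.0])]
```

View pics/w1.png

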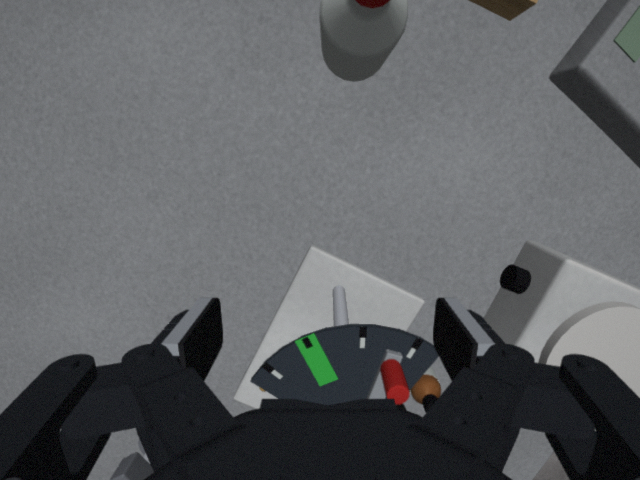

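The wrist view shows the knob at (395,382), the green notch at (315,360), and nothing in the way of a descent. Next I'll go above the knob and lower onto it.

Emit:
apply_moves([
  [[-28,13,0],[0,0,0]],
  [[-56,27,10],[0,0,0]],
  [[-84,40,20],[0,0,0]],
  [[-109,53,30],[0,0,0]],
  [[-109,53,50],[0,0,0]],
  [[-109,53,75],[0,0,0]],
  [[-109,53,95],[0,0,0]],
  [[-109,53,107],[0,0,0]],
  [[-109,53,107],[0,0,0]],
])

```text
time_s: 3.4
eef_pos: [0.5934, 0.1727, 0.1409]
tool_rot: [0.56, 0.828, -0.002, -0.002]
force: [0.2, 0.0, -1.0]
gripper_width: 1.0
grasp_force: 0.0
```

Emit:
apply_moves([
  [[0,0,0],[0,0,0]],
  [[0,0,0],[0,0,0]],
  [[0,0,0],[0,0,0]],
  [[0,0,0],[0,0,0]],
  [[0,0,0],[0,0,0]],
  [[0,0,0],[0,0,0]],
  [[0,0,0],[0,0,0]],
  [[0,0,0],[0,0,0]],
], hand=1, force=25)

```text
time_s: 4.07
eef_pos: [0.5961, 0.1729, 0.1452]
tool_rot: [0.56, 0.828, 0.0, 0.0]
force: [-1.6, -0.2, 4.2]
gripper_width: 0.201
grasp_force: 26.3
```

```bash
python3 - <<'E'
from h import *
im=get_image("scene")[110:330,150:450]; cv2.imwrite("pics/s2.png",cv2.resize(im,None,fx=2.6,fy=2.6)[:,:,::-1])
s=read_state();print(s["time_s"],s["eef_pos"],s["tool_rot"],s["force"],s["gripper_width"],s["grasp_force"])
E
```

```text
4.1167 [0.596129   0.17289577 0.1452012 ] [5.60208468e-01 8.28351418e-01 4.65804008e-04 4.27845712e-04] [-1.56573332  0.49564193  5.62058968] 0.2003820598104588 26.382934749126434
```

View pics/s2.png

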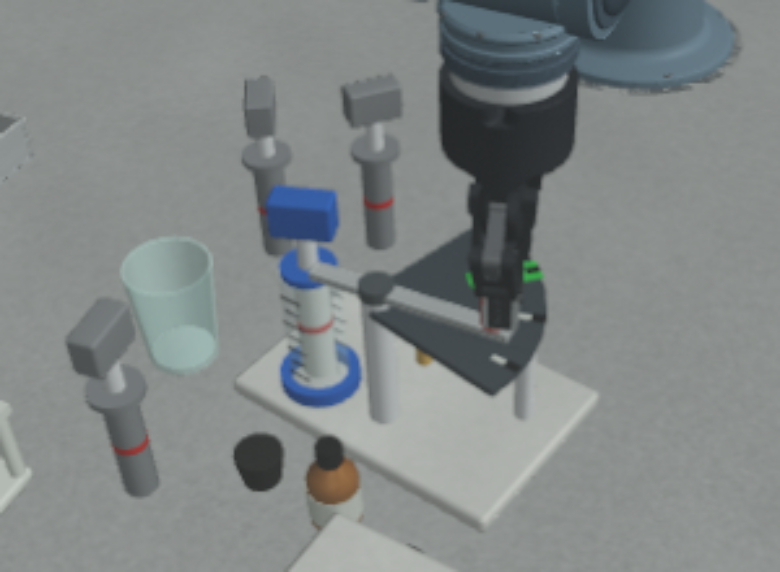

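The grip closed at a 17 mm opening, so the knob is held. Next I'll swing it along the arc, raised 2 mm.

Emit:
apply_moves([
  [[1.5,-7.5,-1],[0,0,0]],
  [[2.8,-15,-2],[0,0,0]],
  [[3.3,-23,-2],[0,0,0]],
  [[3.5,-30,-2],[0,0,0]],
  [[2.5,-38,-2],[0,0,0]],
  [[1,-45.5,-2],[0,0,0]],
  [[-1.5,-53,-2],[0,0,0]],
  [[-4,-60,-2],[0,0,0]],
  [[-4,-60,-2],[0,0,0]],
  [[-4,-60,-2],[0,0,0]],
  [[-4,-60,-2],[0,0,0]],
])

```text
time_s: 5.03
eef_pos: [0.5404, 0.1468, 0.1456]
tool_rot: [0.56, 0.828, -0.001, -0.001]
force: [-3.5, 2.9, 0.1]
gripper_width: 0.197
grasp_force: 25.7
```

```bash
python3 - <<'E'
from h import *
s=read_state();print(s["time_s"],s["eef_pos"],s["tool_rot"],s["force"],s["gripper_width"],s["grasp_force"])
E
```

```text
5.0333 [0.54041196 0.14680114 0.14564304] [ 5.60313487e-01  8.28279214e-01 -7.91832558e-04 -1.30873767e-03] [-3.51721012  2.94265184  0.05789687] 0.19695902345138241 25.698549449443817
```

Emit:
apply_moves([
  [[0,0,0],[0,0,0]],
  [[0,0,0],[0,0,0]],
  [[0,0,0],[0,0,0]],
  [[0,0,0],[0,0,0]],
  [[0,0,-20],[0,0,0]],
  [[0,0,-50],[0,0,0]],
  [[0,0,-90],[0,0,0]],
  [[0,-30,-120],[0,0,0]],
  [[0,-70,-130],[0,0,0]],
  [[0,-110,-130],[0,0,0]],
  [[0,-110,-130],[0,0,0]],
  [[0,-110,-130],[0,0,0]],
], hand=0)

```text
time_s: 6.03
eef_pos: [0.4383, 0.1053, 0.2767]
tool_rot: [0.561, 0.828, 0.001, 0.001]
force: [0.1, 1.0, -0.1]
gripper_width: 1.006
grasp_force: 0.0
```

```bash
python3 - <<'E'
from h import *
np.set_printoptions(precision=4,suppress=True)
s=read_state();print(s["time_s"],s["eef_pos"],s["tool_rot"],s["joint_positions"])
E=np.array(camera_params("wrist")["extrinsics"]);T=R.from_quat(s["tool_rot"]).as_matrix()
print("cam in tool",T.T@(E[:3,3]-s["eef_pos"]),"look",T.T@-E[:3,2])
for c in ["scene","top"]:
    im=get_image(c); cv2.imwrite(f"pics/{c}3.png",im[:,:,::-1])
    for t in ["lever_knob","run_notch","lever_pivot","barrel_rim","plunger_grip"]:
        print(c,t,[(round(d["p"],2),world(c,d["at"]).round(4).tolist()) for d in place_of(t,c)[:4]])
a=cv2.imread("pics/scene3.png")[150:300,230:370];b=cv2.imread("pics/top3.png")[180:290,280:410]
cv2.imwrite("pics/c3.png",np.hstack([cv2.resize(a,(400,430)),cv2.resize(b,(400,430))]))
E
```

```text
6.0333 [0.4383 0.1053 0.2767] [0.5606 0.8281 0.0005 0.001 ] [-0.0165 -0.2847  1.9966 -0.0002  1.4276 -0.397 ]
cam in tool [ 0.0668  0.0016 -0.1422] look [-0.2652  0.0016  0.9642]
scene lever_knob [(0.64, [0.5437, 0.1369, 0.1578])]
scene run_notch [(0.82, [0.5439, 0.1423, 0.161]), (0.66, [0.6025, 0.0224, 0.1232]), (0.44, [0.6905, 0.1008, -0.0025]), (0.33, [0.4736, 0.4174, -0.0001])]
scene lever_pivot [(0.85, [0.6072, 0.0829, 0.1555])]
scene barrel_rim [(0.81, [0.6023, 0.0215, 0.1211])]
scene plunger_grip [(0.84, [0.4745, -0.1104, 0.1428]), (0.66, [0.6018, 0.0197, 0.1724]), (0.6, [0.7398, -0.0379, 0.1389]), (0.58, [0.4286, -0.0373, 0.1411])]
top lever_knob []
top run_notch [(0.97, [0.5439, 0.1384, 0.1569])]
top lever_pivot [(0.74, [0.6029, 0.0865, 0.159]), (0.2, [0.6903, 0.0348, 0.001])]
top barrel_rim [(0.63, [0.5958, 0.0231, 0.1175])]
top plunger_grip [(0.77, [0.6028, 0.0242, 0.1699]), (0.76, [0.4758, -0.1115, 0.1437]), (0.61, [0.7382, -0.0373, 0.1398]), (0.6, [0.4285, -0.0384, 0.1415])]
```

View pics/c3.png

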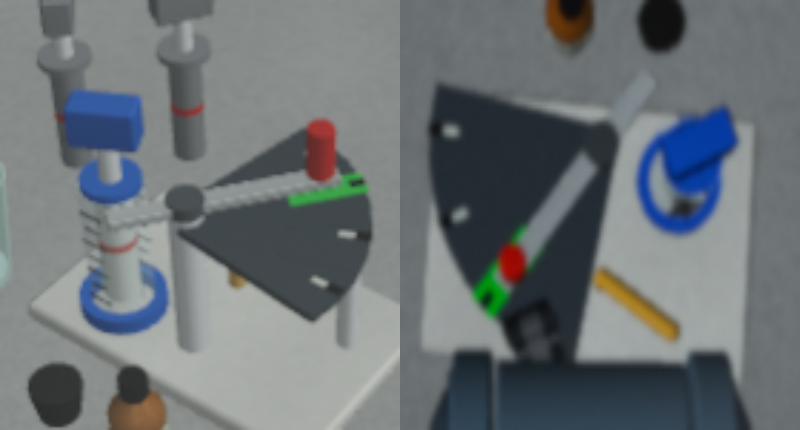

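The lever now lies on the green stripe, with the knob at (512,262) in the right-hand crop. The handle's short axis is close to the tool's closing direction. I'll check the lever angle numerically and move for a wrist view of the handle.

Emit:
apply_moves([
  [[-30,15,0],[0,0,0]],
  [[-60,30,0],[0,0,0]],
  [[-90,45,0],[0,0,0]],
  [[-120,60,0],[0,0,0]],
  [[-150,75,0],[0,0,0]],
  [[-180,90,0],[0,0,0]],
  [[-210,105,0],[0,0,0]],
  [[-236,120,0],[0,0,0]],
  [[-236,120,0],[0,0,0]],
  [[-236,120,0],[0,0,0]],
  [[-236,120,0],[0,0,0]],
])

```text
time_s: 7.55
eef_pos: [0.6384, -0.0683, 0.2759]
tool_rot: [0.56, 0.828, -0.0, -0.001]
force: [-0.4, -0.1, 0.0]
gripper_width: 1.003
grasp_force: 0.0
```

```bash
python3 - <<'E'
from h import *
np.set_printoptions(precision=4,suppress=True)
s=read_state();print(s["time_s"],s["eef_pos"],s["tool_rot"])
im=get_image("wrist");E=camera_params("wrist");cv2.imwrite("pics/w4.png",im[:,:,::-1])
import pickle;pickle.dump(E,open("w4.pkl","wb"))
for t in ["barrel_rim","lever_pivot","lever_knob","run_notch","plunger_grip"]:
    print(t,[(round(d["p"],2),world("wrist",d["at"]).round(4).tolist(),proj("wrist",world("wrist",d["at"])).round().tolist()) for d in place_of(t,"wrist")[:3]])
for f,c in [("top3","top"),("scene3","scene")]:
    hsv=cv2.cvtColor(cv2.imread(f"pics/{f}.png"),cv2.COLOR_BGR2HSV);H,S,V=hsv[...,0],hsv[...,1].astype(int),hsv[...,2]
    m=((H<8)|(H>172))&(S>150)&(V>80)
    box=(300,230,330,265) if c=="top" else (320,185,360,225)
    mm=np.zeros_like(m);mm[box[1]:box[3],box[0]:box[2]]=m[box[1]:box[3],box[0]:box[2]]
    ys,xs=np.nonzero(mm);u=[xs.mean(),ys.mean()];k=atz(c,u,.170 if c=="top" else .154);print(c,"knob",u,len(xs),k,"off stripe mm",1000*((k[:2]-[.5417,.143])@[.711,.703]))
E
```

```text
7.55 [ 0.6384 -0.0683  0.2759] [ 0.5602  0.8284 -0.0001 -0.0005]
barrel_rim []
lever_pivot [(0.83, [0.6037, 0.082, 0.1532], [360.0, 16.0])]
lever_knob []
run_notch []
plunger_grip [(0.98, [0.6, 0.0231, 0.1683], [322.0, 95.0]), (0.97, [0.4787, -0.1148, 0.1418], [119.0, 212.0]), (0.86, [0.4309, -0.0412, 0.1387], [86.0, 100.0])]
top knob [np.float64(316.04761904761904), np.float64(246.6031746031746)] 63 [0.5415 0.1404 0.17  ] off stripe mm -1.9152160996892191
scene knob [np.float64(342.6715328467153), np.float64(201.4014598540146)] 137 [0.5414 0.1407 0.154 ] off stripe mm -1.8010184354092118
```

View pics/w4.png

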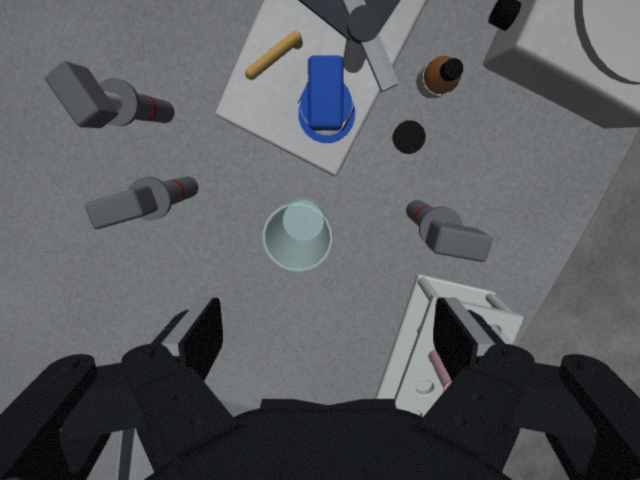

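The wrist view shows the blue handle at (326,92), with its long side almost parallel to tool x, so little turn is needed. I'll fit its top face and cross-check the notch mark.

```bash
python3 - <<'E'
from h import *
np.set_printoptions(precision=4,suppress=True)
im=cv2.imread("pics/w4.png");hsv=cv2.cvtColor(im,cv2.COLOR_BGR2HSV);H,S,V=hsv[...,0],hsv[...,1],hsv[...,2]
print("V rows @326:",[int(V[r,326]) for r in range(50,150,6)], "row80 V",[int(V[80,c]) for c in range(302,352,3)])
# fit box: hull silhouette of handle (z .154-.184) vs blue mask, upper part rows<100 excludes collar mostly
b=((H>105)&(H<130)&(S>120))
from scipy.optimize import minimize
def sil(p):
    m=np.zeros(b.shape,np.uint8);c,s=np.cos(p[2]),np.sin(p[2])
    pts=[proj("wrist",[p[0]+c*x-s*y,p[1]+s*x+c*y,z]) for x in(-.011,.011) for y in(-.022,.022) for z in(.154,.184)]
    h=cv2.convexHull(np.array(pts,np.float32));cv2.fillConvexPoly(m,np.round(h*16).astype(np.int32),1,cv2.LINE_8,4);return m>0
W=np.zeros(b.shape,bool);W[40:98,295:360]=1
# plus bottom edge
best=minimize(lambda q:((sil(np.array(q)/[1000,1000,57.3])^b)&W).sum()+ 2*(sil(np.array(q)/[1000,1000,57.3])&~b).sum(),[600,23,27],method="Nelder-Mead",options=dict(initial_simplex=[[600,23,27],[606,23,27],[600,29,27],[600,23,37]]))
print(best.x,best.fun)
o=im.copy();c,_=cv2.findContours(sil(best.x/[1000,1000,57.3]).astype(np.uint8),0,2);cv2.drawContours(o,c,-1,(0,255,255),1)
p3=cv2.resize(o[20:160,250:420],(400,330),interpolation=cv2.INTER_NEAREST)
cv2.imwrite("pics/w4f.png",p3)
# notch marks in top
t=cv2.imread("pics/top0.png");hs=cv2.cvtColor(t,cv2.COLOR_BGR2HSV).astype(int)
for f in("top0","top3"):
    t=cv2.imread(f"pics/{f}.png");g=t.max(2)
    for name,(x0,y0,x1,y1) in dict(mark=(302,250,314,263),pivot=(338,208,355,224)).items():
        w=np.clip((70 if name=="pivot" else 60)-g[y0:y1,x0:x1].astype(int),0,30);ys,xs=np.mgrid[y0:y1,x0:x1];u=[(w*xs).sum()/w.sum(),(w*ys).sum()/w.sum()] if w.sum() else [0,0]
        print(f,name,np.array(u),int(g[y0:y1,x0:x1].min()),atz("top",u,.124 if name=="mark" else .142)[:2])
E
```

```text
V rows @326: [168, 160, 151, 152, 147, 149, 148, 150, 148, 149, 147, 148, 146, 63, 122, 150, 159] row80 V [161, 161, 112, 136, 149, 148, 151, 148, 149, 149, 149, 149, 146, 124, 156, 162, 161]
[603.1371  23.3054  25.3281] 606.0
top0 mark [306.2767 253.8302] 38 [0.5312 0.1604]
top0 pivot [344.191  217.9658] 42 [0.6001 0.0847]
top3 mark [307.6377 255.3841] 40 [0.528  0.1577]
top3 pivot [344.0175 216.5541] 44 [0.6029 0.085 ]
```

View pics/w4f.png

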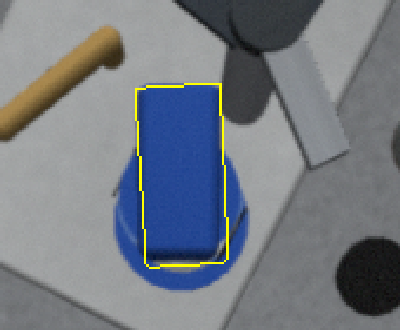

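The fit puts the handle at about (0.602, 0.023), and the tool yaw already matches. I'll move above it; from there the wrist camera should see the lever and green notch directly.

Emit:
apply_moves([
  [[25,0,0],[0,0,0]],
  [[50,0,0],[0,0,0]],
  [[75,0,0],[0,0,0]],
  [[98,0,0],[0,0,0]],
  [[98,0,0],[0,0,0]],
  [[98,0,0],[0,0,0]],
  [[98,0,0],[0,0,0]],
])

```text
time_s: 8.43
eef_pos: [0.6022, 0.0222, 0.2766]
tool_rot: [0.56, 0.828, -0.0, 0.0]
force: [-0.8, -0.4, 0.9]
gripper_width: 1.003
grasp_force: 0.0
```

```bash
python3 - <<'E'
from h import *
np.set_printoptions(precision=4,suppress=True)
s=read_state();print(s["time_s"],s["eef_pos"],s["tool_rot"])
im=get_image("wrist")[:,:,::-1];cv2.imwrite("pics/w5.png",im)
print([proj("wrist",p).round() for p in ([.5415,.1404,.172],[.603,.085,.14])])
cv2.imwrite("pics/w5c.png",cv2.resize(im[0:200,220:460],(720,600),interpolation=cv2.INTER_CUBIC))
E
```

```text
8.4333 [0.6022 0.0222 0.2766] [ 0.5601  0.8284 -0.      0.0004]
[array([305.,  38.]), array([357., 156.])]
```

View pics/w5c.png

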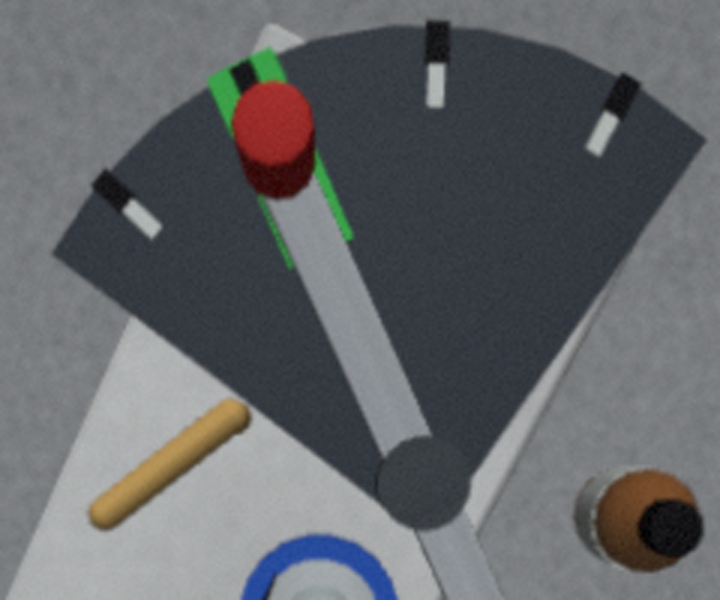

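This crop shows the lever arm lying centred along the green stripe, with the knob at (275,130) next to the stripe's black notch mark, so the lever is set. Now I'll lower onto the handle and grip.

Emit:
apply_moves([
  [[1,0,25],[0,0,0]],
  [[1,0,50],[0,0,0]],
  [[1,0,75],[0,0,0]],
  [[1,0,100],[0,0,0]],
  [[1,0,115],[0,0,0]],
  [[1,0,124],[0,0,0]],
  [[1,0,124],[0,0,0]],
  [[1,0,124],[0,0,0]],
  [[1,0,124],[0,0,0]],
])

```text
time_s: 9.23
eef_pos: [0.6029, 0.0228, 0.1539]
tool_rot: [0.56, 0.828, 0.001, 0.001]
force: [-0.3, -0.2, -0.2]
gripper_width: 0.998
grasp_force: 0.0
```

Emit:
apply_moves([
  [[0,0,0],[0,0,0]],
  [[0,0,0],[0,0,0]],
  [[0,0,0],[0,0,0]],
  [[0,0,0],[0,0,0]],
  [[0,0,0],[0,0,0]],
  [[0,0,0],[0,0,0]],
  [[0,0,0],[0,0,0]],
  [[0,0,0],[0,0,0]],
], hand=1, force=30)

```text
time_s: 9.9
eef_pos: [0.6017, 0.0232, 0.1525]
tool_rot: [0.56, 0.828, -0.0, -0.0]
force: [-1.9, -0.4, 1.6]
gripper_width: 0.253
grasp_force: 35.9
```

```bash
python3 - <<'E'
from h import *
np.set_printoptions(precision=4,suppress=True)
s=read_state();T=R.from_quat(s["tool_rot"]);print(s["time_s"],s["eef_pos"],s["tool_rot"],s["gripper_width"],s["grasp_force"],"F",s["force"],"tool F",T.inv().apply(s["force"]),"M",T.inv().apply(s["ft_torque"]))
E
```

```text
9.9 [0.6017 0.0232 0.1525] [ 0.5602  0.8284 -0.0001 -0.    ] 0.25259179069655147 35.89284360408783 F [-1.9019 -0.4029  1.6371] tool F [ 0.3343 -1.9153 -1.6368] M [ 0.2377  0.0422 -0.0413]
```

Emit:
apply_moves([
  [[0,-0.5,0],[0,0,0]],
  [[0,-1,0],[0,0,0]],
  [[0,-1,-3],[0,0,0]],
  [[0,-1,-6],[0,0,0]],
  [[0,-1,-9],[0,0,0]],
  [[0,-1,-12],[0,0,0]],
  [[0,-1,-15],[0,0,0]],
  [[0,-1,-18],[0,0,0]],
  [[0,-1,-20],[0,0,0]],
  [[0,-1,-20],[0,0,0]],
], force=45)

```text
time_s: 10.73
eef_pos: [0.6012, 0.0228, 0.173]
tool_rot: [0.56, 0.828, 0.0, 0.0]
force: [-0.4, -0.3, -2.8]
gripper_width: 0.251
grasp_force: 44.3
```

```bash
python3 - <<'E'
from h import *
np.set_printoptions(precision=4,suppress=True)
s=read_state();T=R.from_quat(s["tool_rot"]);print(s["time_s"],s["eef_pos"],s["tool_rot"],s["gripper_width"],s["grasp_force"],"tool F",T.inv().apply(s["force"]),"M",T.inv().apply(s["ft_torque"]))
E
```

```text
10.7333 [0.6012 0.0228 0.173 ] [0.5602 0.8283 0.0002 0.0005] 0.2505395436249316 44.339293241500854 tool F [-0.1848 -0.4571  2.7712] M [ 0.0071  0.0064 -0.0224]
```

Emit:
apply_moves([
  [[0,0,-3],[0,0,0]],
  [[0,0,-6],[0,0,0]],
  [[0,0,-9],[0,0,0]],
  [[0,0,-12],[0,0,0]],
  [[0,0,-15],[0,0,0]],
  [[0,0,-18],[0,0,0]],
  [[0,0,-21],[0,0,0]],
  [[0,0,-23],[0,0,0]],
  [[0,0,-24.5],[0,0,0]],
  [[0,0,-24.5],[0,0,0]],
  [[0,0,-24.5],[0,0,0]],
  [[0,0,-24.5],[0,0,0]],
])

```text
time_s: 11.73
eef_pos: [0.6007, 0.0229, 0.1966]
tool_rot: [0.56, 0.828, -0.0, -0.0]
force: [0.0, -0.2, -3.0]
gripper_width: 0.254
grasp_force: 44.3
```

```bash
python3 - <<'E'
from h import *
np.set_printoptions(precision=4,suppress=True)
s=read_state();T=R.from_quat(s["tool_rot"]);print(s["time_s"],s["eef_pos"],s["tool_rot"],s["gripper_width"],s["grasp_force"],"tool F",T.inv().apply(s["force"]),"M",T.inv().apply(s["ft_torque"]))
im=get_image("scene")[:,:,::-1];cv2.imwrite("pics/s6.png",im)
for z in (.112,.120,.128): print(z,proj("scene",[.602,.0225,z]))
for t in ["plunger_ring","barrel_rim","lever_knob","run_notch"]:
    print(t,[(round(d["p"],2),world("scene",d["at"]).round(4).tolist()) for d in place_of(t,"scene")[:4]])
cv2.imwrite("pics/s6c.png",cv2.resize(im[150:280,230:370],(640,594),interpolation=cv2.INTER_CUBIC))
E
```

```text
11.7333 [0.6007 0.0229 0.1966] [ 0.5602  0.8284 -0.0001 -0.0002] 0.25379987983318414 44.30558681488037 tool F [-0.212  -0.0391  3.0143] M [0.002  0.0307 0.006 ]
0.112 [268.205  217.2775]
0.12 [267.8068 213.8726]
0.128 [267.4041 210.4247]
plunger_ring [(0.89, [0.7386, -0.0337, 0.045]), (0.87, [0.6007, 0.0214, 0.1156]), (0.69, [0.427, -0.0408, 0.0481]), (0.61, [0.476, -0.1121, 0.0452])]
barrel_rim []
lever_knob [(0.68, [0.5422, 0.137, 0.1583])]
run_notch [(0.64, [0.5471, 0.143, 0.1605])]
```

View pics/s6c.png

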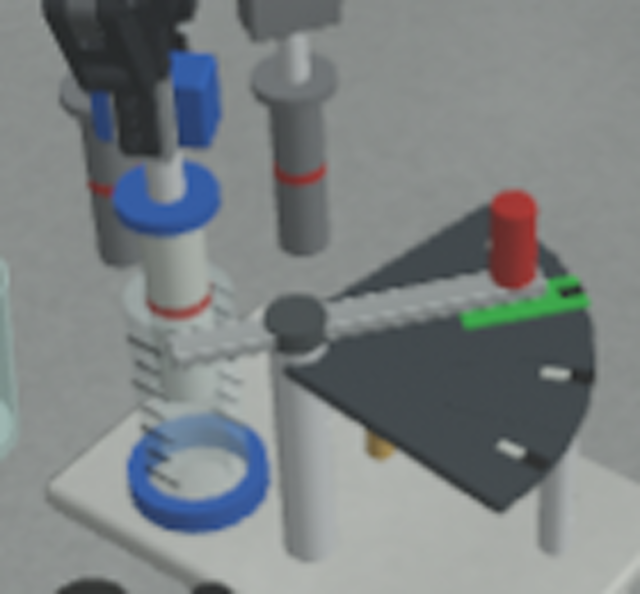

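```bash
python3 - <<'E'
from h import *
def ringfit(f,r0,r1,zs):
    im=cv2.imread(f).astype(int);y0,x0=r0,255
    sub=im[r0:r1,255:282];w=np.clip(sub[...,2]-(sub[...,0]+sub[...,1])/2-30,0,None)
    ys,xs=np.mgrid[r0:r1,255:282];print(f,"obs",(w*xs).sum()/w.sum(),(w*ys).sum()/w.sum())
    C=np.array(camera_params("scene")["extrinsics"])[:3,3];a0=np.arctan2(C[1]-.0225,C[0]-.602)
    for z in zs:
        P=[proj("scene",[.602+.0125*np.cos(a0+a),.0225+.0125*np.sin(a0+a),z]) for a in np.linspace(-1.45,1.45,31)]
        wt=np.cos(np.linspace(-1.45,1.45,31));print(z,np.average(P,0,wt))
ringfit("pics/scene3.png",228,245,[.072,.075,.078])
ringfit("pics/s6.png",210,224,[.117,.12,.123])
E
```

```text
pics/scene3.png obs 272.98850574712645 236.10574712643677
0.072 [270.54894927 237.26158881]
0.075 [270.4079442  236.06465967]
0.078 [270.26634078 234.86215748]
pics/s6.png obs 270.3527070063694 217.47691082802547
0.117 [268.36952263 218.70625379]
0.12 [268.21918823 217.4219481 ]
0.123 [268.06820419 216.13151886]
```

By the image the ring was at about z = 0.075 m before the lift and is now within about 0.2 mm of the 0.120 m rim. The side force is near zero and the lever is still in the notch, so I'm handing in.

```bash
python3 -c "
from bench import *
print(close_job())"
```

```text
the job is handed in; nothing more can be done
None
```

I swung the lever into the green notch, then drew the plunger up about 45 mm until the red ring was level with the barrel rim. I handed the job in at about 11.8 s with the handle still gripped; `close_job` did not return a verdict.

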